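# Probe the post socket and fit the matching board post

### The arm

A 7-joint arm with a two-finger parallel gripper is mounted at the origin on the work surface. World frame = base frame: x ahead of the robot, y to its left, z up, the work surface at z = 0. Lengths are in m, angles in rad, forces in N, time in s.
With the tool pointing down it reaches from about 0.4 to 0.85 m from the base axis. Payload 10.4 kg.
Tool frame: the origin (TCP) lies at the very end of the fingers, on their centre line; the grasp point (between the pads) lies 19 mm behind it; z points along the fingers, y is the line along which they close (so a half turn about z gives the same grasp; the last joint's range is limited). The gripper opens to 87 mm and grips with 3 to 60 N. Pads are 19 mm wide; open, the fingers measure 117 mm over their backs; the gripper's body (75 mm by 190 mm) begins 51 mm behind the grasp point.
Start: joints at [-1.213, 0.332, -0.065, 1.46, 0.022, 1.35, -0.088], TCP at [0.232, 0.58, 0.223] pointing down, gripper open.
Joint ranges: [-2.6, 2.6], [-0.5, 2.12], [-1.47, 1.34], [0.16, 2.42], [-1.27, 4.41], [0.06, 2.06], [-2.6, 2.6]. Speed limits (rad/s): [2.22, 2.22, 2.79, 2.79, 3.14, 3.14, 3.14].

### API

Orientations are given as a unit quaternion [x, y, z, w].
In Python, from bench import r gives the robot as it stands.
- The arm moves only by the shell command python3 -m crank 'ROWS' [FORCE]. ROWS is JSON, a list that holds one entry, the list of rows, each a list of 5 numbers: the shift along the tool's x, y, z in mm, then the turn about the tool's z in degrees, then the opening, from -1 (shut) to 1 (fully open). A call has 1 to 20 rows; each row is the pose to reach, as a shift and turn from the pose commanded when the call began, along the tool's axes at that moment; what a row does not reach only later rows make up. A row lasts 1/10 s, in which the tool goes at most 50 mm and 8.59 degrees, less where a joint would pass 70% of its speed; a pose out of reach is approached as far as the arm can. A call with a gripper value outside its range is refused whole. The fingers move at their own pace and stop on an object; FORCE is the grip in N (left out, the last holds). Time passes only in rows, so rows that repeat a pose let the fingers close. It gives the time, the measured TCP pose, the force, the opening and the grip force at its end, in the units of the state.
- r.read_state(): the state, without advancing time (a new reading comes with each control period).
- r.camera(name): name is "scene" or "side" or "wrist"; returns a dict with "image" (420x560x3 uint8, red, green, blue), "vfov" (degrees; the focal length in pixels is half the picture's height over the tangent of half this angle, whatever the lens; pixels are square), "cx", "cy" (the principal point, pixels), "eye" and "attitude" of the camera in the world. Camera axes: x right, y down, z forward; pixel columns grow to the right and rows downward; lengths in m; the calibration is good to about 2 mm. A picture is of the moment at which its call begins. There is no depth.
- r.close_job(): hands the job in; it is judged then, once.
The state is a dict: "time": time; "joint_positions": joint angles; "joint_vel": joint speeds; "joint_torque": joint torques, N m; "ee_pos": TCP position; "eef_rot": TCP orientation; "ft_force": force on the tool from outside, world axes, zero at the start; "torque": the same for the moment, N m; "width": finger opening in m; "grip_force": force on a finger pad.
Only numpy, scipy, OpenCV 4.12 (cv2) and the standard library are available. Lean on these libraries where they do the work, as an engineer would, in place of code of your own. Each camera call takes 0.05 s, during which the arm holds its last target. There are 200 camera calls.

### The job

One corner of the metal casing lacks its board post: use the depth rod to feel how deep the empty socket there is (lower its tip to the socket's floor), then put the rod back upright in its stand. Take from the rack the loose post that suits that depth and stand it fully home in the socket, so that its top is level with the three fixed posts; leave the other post standing in the rack.

Things in the scene. Friction and masses are not known exactly. Their poses are not given: they have to be found in the camera images.
- socket_mouth (a point): Mouth centre of the empty socket, level with the top of a fixed grey finned casing (150 x 180 mm, 62 high, any yaw); z up. Socket: round, 26 mm wide plus a 4 mm chamfer, either 25 or 50 mm deep from start to start. In its axes the casing's middle is at (-50, -65) mm; fixed brass posts, 20 mm thick, 45 mm above the top, stand at (0, -130), (-100, 0), (-100, -130). Between lie modules 8 mm high.
- depth_rod: Depth rod, 145 mm, 120 g, upright: round black handle 30 mm thick, from 85 to 145 mm above the tip, on a steel rod 8 mm thick. Origin: centre of the flat tip; z up to the handle. Its handle rests on top of a fixed grey plastic stand (80 x 90 mm, 100 high, top plate 12 thick), the rod hanging through a 20 mm hole in the middle, tip 15 mm above the bench. To put it back, lower it to where it was.
- post_short: Loose plain brass post, 20 mm thick, 70 mm long, 170 g, upright, chamfered foot down. Origin: centre of its foot; z up along it. It stands in a 28 mm wide, 12 mm deep well of a fixed grey plastic rack (170 x 60 mm, 20 high, long side within 20 degrees of world x), foot 8 mm above the bench. It suits the 25 mm deep socket.
- post_long: The same but 95 mm long, 230 g; it stands in the rack's other well, 90 mm from the short one. It suits the 50 mm deep socket.
Things that resemble listed ones, but are neither listed nor needed, are in the scene too. Leave any green or purple look-alike of the post_long alone.

How it is judged:
By the outcome, as a careful person would: the job done as asked, in the order asked, and still so for the second after the job is handed in, with the robot touching nothing.
It also fails if it takes over 67 s, if anything falls off the work surface, if the arm or the gripper's body presses on something with over 40 N, if the wrist force passes 120 N, or if a joint passes its speed limit or range.

## Working session

There is one attempt and no reset: what is moved stays moved. The work goes in short steps, Python scripts to look and compute and a shell command to move; the robot and the scene stay as the last step left them, time stands still between calls to the robot, and variables do not carry over. Pictures are saved under pics/ and viewed, at most 10 in all, crops included, and the job is handed in when it is done.

```bash
mkdir -p pics; ls
python3 - <<'E'
from bench import r
import cv2,numpy as np
s=r.read_state()
print(s['time'],s['ee_pos'],s['eef_rot'],s['width'],s['ft_force'])
for n in ['scene','side','wrist']:
    c=r.camera(n); cv2.imwrite(f'pics/{n}0.png',c['image'][:,:,::-1]); print(n,{k:v for k,v in c.items() if k!='image'})
a=cv2.imread('pics/scene0.png');b=cv2.imread('pics/side0.png')
E
```

```text
pics
0.0 [0.23213551 0.57988128 0.22175919] [ 1.89238300e-01  9.81930946e-01 -6.85967053e-04 -1.12183886e-04] 0.08692291154481668 [ 0.15109172 -0.13777161  0.41119107]
scene {'vfov': 50.835619218935484, 'cx': 284.5685603723239, 'cy': 219.72259679643824, 'eye': array([1.12375695, 0.40853937, 0.63824698]), 'attitude': array([ 0.41672285,  0.80151165, -0.38163257, -0.19564692])}
side {'vfov': 50.092899011767386, 'cx': 273.4758649233253, 'cy': 208.86520654578672, 'eye': array([-0.00383127, -0.57273132,  0.73299349]), 'attitude': array([ 0.84432284, -0.34119435,  0.14592256, -0.38653843])}
wrist {'vfov': 61.06124599090468, 'cx': 275.02237776909953, 'cy': 209.7102352694237, 'eye': array([0.16560991, 0.6058363 , 0.38280394]), 'attitude': array([0.8205044 , 0.55594356, 0.07411954, 0.11047888])}
```

View pics/scene0.png

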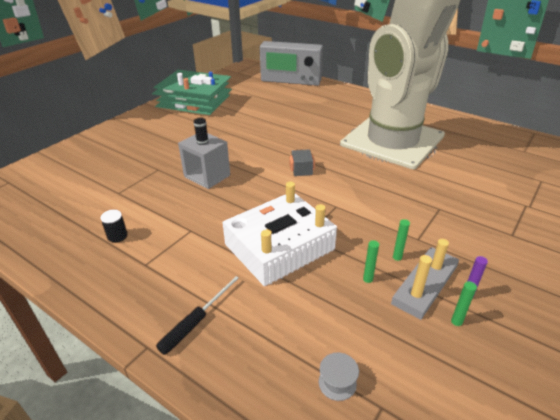

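View pics/side0.png

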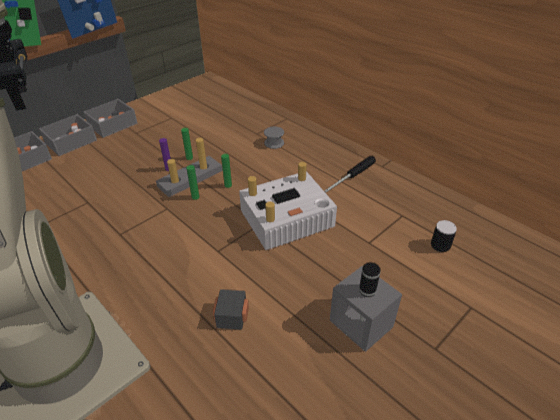

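The scene view shows the empty socket at about (236,224), the rod handle at (201,130), and the brass rack posts at (440,253) (short) and (423,275) (long). The side view shows them at (322,204), (370,278), (173,170) and (201,153).

Possible mix-ups in the scene view:
- **Rod:** the black/white cup at (115,226) and the screwdriver at (190,330).
- **Posts:** green at (372,262), (402,240) and (464,304); purple at (477,273); the fixed brass posts on the casing at (290,192), (320,215) and (266,241).

I choose the handle on the stand and the two brass posts in the rack.

```bash
cat > h.py <<'E'
import numpy as np,cv2
from scipy.spatial.transform import Rotation as R
def ray(c,u,v):
    h=c['image'].shape[0]; f=h/2/np.tan(np.radians(c['vfov'])/2)
    d=R.from_quat(c['attitude']).as_matrix()@np.array([(u-c['cx'])/f,(v-c['cy'])/f,1]); return np.array(c['eye']),d/np.linalg.norm(d)
def plane(c,u,v,z):
    e,d=ray(c,u,v); return e+d*(z-e[2])/d[2]
def tri(c1,p1,c2,p2):
    e1,d1=ray(c1,*p1);e2,d2=ray(c2,*p2)
    t=np.linalg.lstsq(np.c_[d1,-d2],e2-e1,rcond=None)[0]
    a=e1+t[0]*d1;b=e2+t[1]*d2
    return (a+b)/2,np.linalg.norm(a-b)
def proj(c,P):
    h=c['image'].shape[0]; f=h/2/np.tan(np.radians(c['vfov'])/2)
    q=R.from_quat(c['attitude']).as_matrix().T@(np.array(P)-c['eye']); return q[:2]/q[2]*f+[c['cx'],c['cy']]
def shift(s,dw): # world delta (m) -> tool mm
    return R.from_quat(s['eef_rot']).as_matrix().T@np.array(dw)*1000
E
python3 - <<'E'
from bench import r
from h import *
S=r.camera('scene');D=r.camera('side')
for n,p,q in [('socket',(236,224),(322,204)),('handletop',(200,123),(371,268)),('short top',(442,243),(172,162)),('long top',(425,260),(201,141)),('fixA',(290,185),(269.5,205)),('fixB',(320.5,208),(252.5,179)),('fixC',(266,233),(302.5,165))]:
    P,e=tri(S,p,D,q); print(n,P.round(4),round(e,4))
for n,c in (('scene',S),('side',D)):
    hsv=cv2.cvtColor(c['image'],cv2.COLOR_RGB2HSV)
    m=cv2.inRange(hsv,(17,130,120),(30,255,255))
    k,l,st,ce=cv2.connectedComponentsWithStats(m)
    print(n,[(st[i].tolist(),ce[i].round(1).tolist()) for i in range(1,k) if st[i,4]>60])
a=lambda c,x,y,w,h:cv2.resize(c['image'][y:y+h,x:x+w,::-1],None,fx=4,fy=4,interpolation=cv2.INTER_CUBIC)
A=np.vstack([np.hstack([a(S,180,112,90,70),a(D,325,255,90,70)]),np.hstack([a(S,215,175,90,70),a(D,250,155,90,70)])])
cv2.imwrite('pics/crop1.png',A)
E
```

```text
socket [ 0.6114 -0.0745  0.0587] 0.0052
handletop [ 0.4571 -0.3115  0.1532] 0.0023
short top [0.4473 0.2928 0.0747] 0.0
long top [0.5376 0.2883 0.0991] 0.0027
fixA [ 0.4869 -0.0288  0.1031] 0.0006
fixB [0.5204 0.066  0.1042] 0.002
fixC [0.6417 0.0228 0.1039] 0.0019
scene [([286, 183, 9, 19, 134], [289.9, 191.7]), ([316, 204, 10, 22, 143], [319.9, 215.0]), ([262, 230, 10, 22, 137], [266.2, 241.7]), ([412, 239, 37, 58, 635], [428.6, 266.9])]
side [([196, 138, 11, 31, 168], [201.7, 152.8]), ([168, 159, 11, 24, 125], [173.4, 169.8]), ([298, 162, 9, 18, 73], [302.8, 168.6]), ([248, 176, 9, 19, 95], [252.7, 183.4]), ([266, 202, 8, 20, 92], [270.6, 209.9])]
```

View pics/crop1.png

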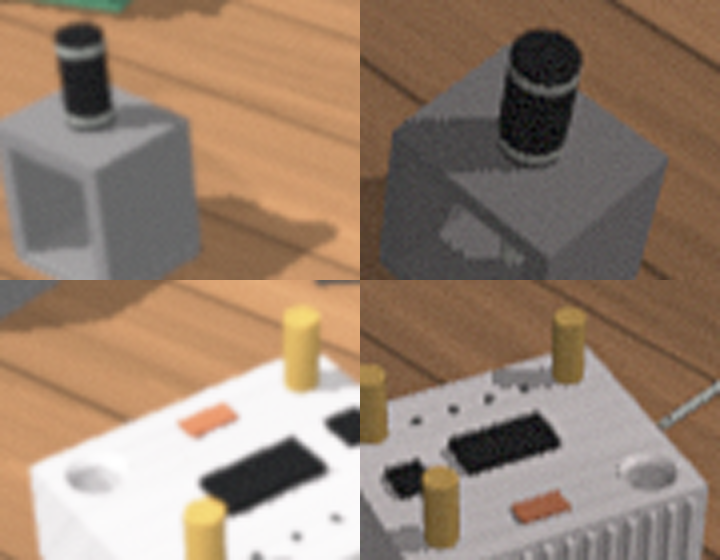

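The crop shows the black handle with light bands on the stand, the confirmed rod, with its top centre at scene (200,120) and side (371.2,267.5). The empty round socket is centred at scene (238.7,223.7) and side (322,203).

Run:
```python
from bench import r
from h import *
S=r.camera('scene');D=r.camera('side');s=r.read_state()
for n,p,q,z in [('socket',(238.7,223.7),(322,203),.062),('rod',(200,120),(371.2,267.5),.160),('short',(442,242.5),(172,161),.078),('long',(425,258.5),(201,140),.103),('fixA',(290,184.5),(269.8,204),.107),('fixB',(320.5,206.5),(252.5,178),.107),('fixC',(266,232),(302.5,164),.107)]:
    P,e=tri(S,p,D,q); a=plane(S,*p,z);b=plane(D,*q,z);print(n,P.round(4),round(e,4),a.round(4),b.round(4))
    if n in('rod',): print(shift(s,(a+b)/2-s['ee_pos']),'mid',shift(s,np.array([.5,.1,.30])-s['ee_pos']))
for n,c in (('scene',S),('side',D)):
    hsv=cv2.cvtColor(c['image'],cv2.COLOR_RGB2HSV)
    for cn,lo,hi in (('g',(50,120,40),(75,255,255)),('p',(125,80,40),(150,255,255))):
        k,l,st,ce=cv2.connectedComponentsWithStats(cv2.inRange(hsv,lo,hi))
        for i in range(1,k):
            if 100<st[i,4]<1500 and st[i,3]>20:
                ys,xs=np.nonzero(l==i); u=xs[ys<ys.min()+6].mean(); v=ys.min()+2.5; print(n,cn,st[i].tolist(),plane(c,u,v,.1).round(3)[:2])
```

```text
socket [ 0.6106 -0.0714  0.0604] 0.0003 [ 0.612  -0.0699  0.062 ] [ 0.6092 -0.0727  0.062 ]
rod [ 0.4537 -0.3137  0.1589] 0.0022 [ 0.4548 -0.3109  0.16  ] [ 0.4537 -0.3149  0.16  ]
[-538.0257878  -746.61751047   62.53363392] mid [-427.03398155 -346.31379543  -77.54843705]
short [0.4483 0.293  0.077 ] 0.0007 [0.45  0.293 0.078] [0.4475 0.2921 0.078 ]
long [0.5376 0.2877 0.1024] 0.0026 [0.5369 0.2886 0.103 ] [0.5374 0.2852 0.103 ]
fixA [ 0.488  -0.0283  0.105 ] 0.0002 [ 0.4904 -0.0268  0.107 ] [ 0.4864 -0.03    0.107 ]
fixB [0.5202 0.0655 0.1075] 0.0021 [0.5186 0.0659 0.107 ] [0.521 0.065 0.107]
fixC [0.6419 0.0231 0.1066] 0.0018 [0.6416 0.024  0.107 ] [0.6421 0.022  0.107 ]
scene g [394, 220, 15, 40, 305] [0.462 0.218]
scene g [364, 241, 14, 41, 339] [0.55  0.197]
scene g [452, 282, 24, 43, 470] [0.55 0.37]
scene p [469, 257, 18, 28, 294] [0.481 0.368]
side g [4, 0, 37, 46, 922] [0.67  1.822]
side g [182, 128, 10, 31, 181] [0.537 0.359]
side g [222, 155, 9, 32, 208] [0.534 0.183]
side g [187, 165, 12, 34, 236] [0.449 0.209]
side p [159, 138, 11, 33, 181] [0.468 0.358]
```

```bash
python3 -m crank '[[[-427,-346,-60,0,1],[-427,-346,-60,0,1],[-427,-346,-60,0,1],[-427,-346,-60,0,1],[-427,-346,-60,0,1],[-427,-346,-60,0,1],[-427,-346,-60,0,1],[-427,-346,-60,0,1],[-427,-346,-60,0,1],[-427,-346,-60,0,1],[-427,-346,-60,0,1],[-538,-748,10,0,1],[-538,-748,10,0,1],[-538,-748,10,0,1],[-538,-748,10,0,1],[-538,-748,10,0,1],[-538,-748,10,0,1],[-538,-748,10,0,1],[-538,-748,10,0,1],[-538,-748,10,0,1]]]' 30
python3 - <<'E'
from bench import r
from h import *
s=r.read_state();print(s['joint_positions'].round(2),shift(s,np.array([.4545,-.3135,.111])-s['ee_pos']))
W=r.camera('wrist');cv2.imwrite('pics/w1.png',W['image'][:,:,::-1]);print(proj(W,[.4545,-.3135,.16]),proj(W,[.4545,-.3135,.1]))
E
```

```text
time: 2.35
ee_pos: [0.4518, -0.3183, 0.2122]
eef_rot: [0.191, 0.982, -0.001, -0.0]
ft_force: [-0.7, 0.9, 0.1]
width: 0.0871
grip_force: 0.0
[-0.15  0.21  0.79  1.71 -0.15  1.29  1.85] [ -0.63864869   5.62816888 101.22908529]
[285.05757526 230.78791222] [283.10762899 206.51693383]
```

View pics/w1.png

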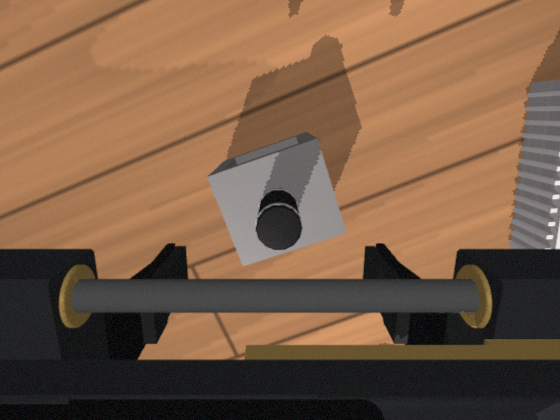

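The wrist view shows the handle top at about (279,227), on the stand centre and nearly between the fingers. The prediction was (285,231).

Run:
```python
from bench import r
from h import *
s=r.read_state();W=r.camera('wrist')
p=plane(W,279,227,.16);print(p,shift(s,p-s['ee_pos']),s['ee_pos'])
```

```text
[ 0.44958876 -0.31838102  0.16      ] [ 2.02400548  1.69428659 51.7937615 ] [ 0.45088399 -0.3205859   0.21179789]
```

Run:
```python
from bench import r
from h import *
s=r.read_state();W=r.camera('wrist')
m=(W['image'].max(2)<50).astype(np.uint8);m[245:]=0;m[:,:220]=0;m[:,340:]=0
k,l,st,ce=cv2.connectedComponentsWithStats(m);i=1+np.argmax(st[1:,4])
ys,xs=np.nonzero(l==i);yb=ys.max();print(st[i],ce[i])
b=xs.max()-xs.min()+1
u=(xs.min()+xs.max())/2
for v in (yb-b/2,): 
    p=plane(W,u,v,.16);print(u,v,b,p,shift(s,p-s['ee_pos']),s['ee_pos'])
```

```text
[ 256  206   45   39 1287] [279.62859363 224.66045066]
278.0 221.5 45 [ 0.4468407  -0.31508756  0.16      ] [ 5.56569815  1.06094321 51.99075448] [ 0.45167356 -0.31808413  0.21198851]
```

```bash
python3 -m crank '[[[3,2,40,0,1],[3,2,80,0,1],[3,2,101,0,1],[3,2,101,0,-1],[3,2,101,0,-1],[3,2,101,0,-1],[3,2,101,0,-1],[3,2,101,0,-1],[3,2,101,0,-1],[3,2,101,0,-1]]]' 30
python3 - <<'E'
from bench import r
s=r.read_state();print(s['ee_pos'],s['width'],s['grip_force'],s['ft_force'])
E
```

```text
time: 3.5
ee_pos: [0.4518, -0.3112, 0.1117]
eef_rot: [0.189, 0.982, 0.0, 0.0]
ft_force: [0.0, -0.3, -0.0]
width: 0.039
grip_force: 0.3
[ 0.4518094  -0.31117323  0.11173799] 0.038998155367638496 0.3346708739445603 [ 0.03821263 -0.26019211 -0.02555463]
```

```bash
python3 -m crank '[[[0,0,0,0,-1],[0,0,0,0,-1],[0,0,0,0,-1],[0,0,0,0,-1]]]'
python3 - <<'E'
from bench import r
from h import *
W=r.camera('wrist');S=r.camera('scene')
I=np.hstack([W['image'][150:400,150:410],cv2.resize(S['image'][90:190,150:260],None,fx=2.5,fy=2.5)])
cv2.imwrite('pics/g1.png',I[:,:,::-1])
E
```

```text
time: 3.9
ee_pos: [0.4517, -0.3115, 0.1117]
eef_rot: [0.189, 0.982, -0.0, 0.0]
ft_force: [-1.3, -1.4, 3.4]
width: 0.0296
grip_force: 30.0
```

View pics/g1.png

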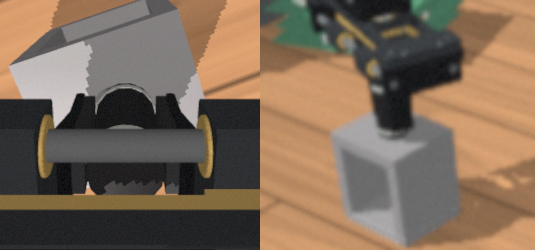

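The wrist and scene crops show the fingers closed on the handle, centred near the wrist crop's (125,110), at full 30 N grip and 29.6 mm width.

```bash
python3 -m crank '[[[0,0,-50,0,-1],[0,0,-100,0,-1],[0,0,-130,0,-1],[-10,45,-130,0,-1],[-20,95,-130,0,-1],[-29,140,-130,0,-1],[-38,185,-130,0,-1],[-47,230,-130,0,-1],[-58,282,-130,0,-1],[-58,282,-110,0,-1],[-58,282,-80,0,-1],[-58,282,-70,0,-1],[-58,282,-70,0,-1],[-58,282,-70,0,-1]]]'
python3 - <<'E'
from bench import r
from h import *
s=r.read_state();print(s['ee_pos'],s['ft_force'],s['width'])
S=r.camera('scene');D=r.camera('side')
a=lambda c,x,y,w,h:cv2.resize(c['image'][y:y+h,x:x+w,::-1],None,fx=4,fy=4,interpolation=cv2.INTER_CUBIC)
cv2.imwrite('pics/t1.png',np.hstack([a(S,195,145,100,110),a(D,280,130,100,110)]))
E
```

```text
time: 5.4
ee_pos: [0.6106, -0.0712, 0.1825]
eef_rot: [0.19, 0.982, 0.0, 0.0]
ft_force: [-0.6, 0.1, -0.9]
width: 0.0294
grip_force: 30.0
[ 0.61060369 -0.07121623  0.18251575] [-0.55575536  0.0972786  -0.8979898 ] 0.029368562493539994
```

View pics/t1.png

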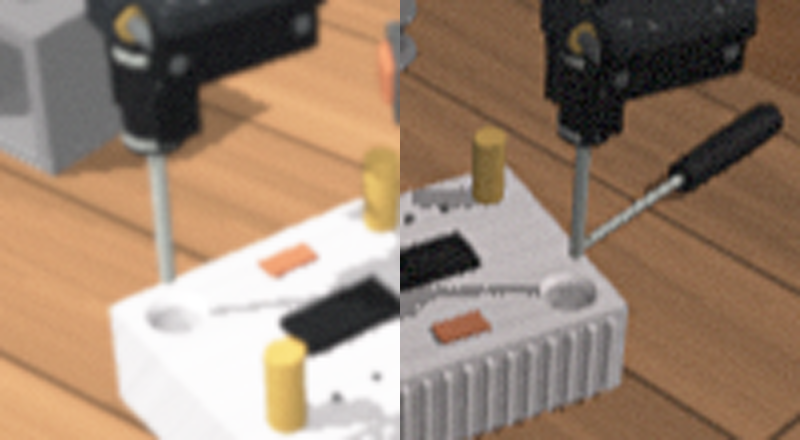

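The views show the rod hanging straight above the socket. The tip is at scene (237,215) and side (324.2,193.8); the mouth is at scene (238,224.5) and side (322.5,203).

Run:
```python
from bench import r
from h import *
S=r.camera('scene');D=r.camera('side');s=r.read_state()
p=tri(S,(237,215),D,(324.2,193.8));q=tri(S,(238,224.2),D,(322.5,203))
print(p,q,shift(s,q[0]-p[0]))
```

```text
(array([ 0.61446463, -0.07153247,  0.08558215]), np.float64(0.0021582014413633398)) (array([ 0.61206255, -0.0718795 ,  0.05980268]), np.float64(3.513391701526239e-05)) [ 2.14017195 -1.24095194 25.77501395]
```

```bash
python3 -m crank '[[[2,-1,10,0,-1],[2,-1,25,0,-1],[2,-1,38,0,-1],[2,-1,45,0,-1],[2,-1,48,0,-1],[2,-1,50,0,-1],[2,-1,52,0,-1],[2,-1,52,0,-1]]]'
python3 - <<'E'
from bench import r
s=r.read_state();print(s['ee_pos'],s['ft_force'])
E
```

```text
time: 6.4
ee_pos: [0.6083, -0.0711, 0.1296]
eef_rot: [0.189, 0.982, 0.0, 0.0]
ft_force: [0.2, -0.2, -1.4]
width: 0.0294
grip_force: 30.0
[ 0.60825228 -0.07109057  0.12960837] [ 0.23228044 -0.24412784 -1.44010347]
```

```bash
python3 -m crank '[[[0,0,12,0,-1],[0,0,18,0,-1],[0,0,20,0,-1],[0,0,21,0,-1],[0,0,22,0,-1],[0,0,22,0,-1],[0,0,22,0,-1]]]'
python3 - <<'E'
from bench import r
s=r.read_state();print(s['ee_pos'],s['ft_force'])
E
```

```text
time: 7.1
ee_pos: [0.6081, -0.0711, 0.1085]
eef_rot: [0.189, 0.982, 0.0, -0.0]
ft_force: [-5.0, 0.6, 9.3]
width: 0.0293
grip_force: 30.0
[ 0.60810393 -0.07113617  0.10853612] [-4.9938249   0.62366532  9.26694003]
```

Contact came with the tip at z≈0.012 (9 N), so the socket is 50 mm deep and needs the long post. Now the rod goes back.

```bash
python3 -m crank '[[[0,0,-45,0,-1],[0,0,-90,0,-1],[0,0,-134,0,-1],[10,-45,-134,0,-1],[20,-95,-134,0,-1],[29,-140,-134,0,-1],[38,-185,-134,0,-1],[47,-230,-134,0,-1],[56,-275,-134,0,-1],[56,-281,-134,0,-1],[56,-281,-134,0,-1],[56,-281,-134,0,-1]]]'
python3 - <<'E'
from bench import r
from h import *
s=r.read_state();print(s['ee_pos'],s['ft_force'])
S=r.camera('scene');D=r.camera('side')
a=lambda c,x,y,w,h:cv2.resize(c['image'][y:y+h,x:x+w,::-1],None,fx=4,fy=4,interpolation=cv2.INTER_CUBIC)
cv2.imwrite('pics/t2.png',np.hstack([a(S,155,60,100,140),a(D,320,190,100,140)]))
E
```

```text
time: 8.3
ee_pos: [0.4525, -0.31, 0.2414]
eef_rot: [0.189, 0.982, 0.0, -0.0]
ft_force: [-0.2, 0.7, -1.1]
width: 0.0294
grip_force: 30.0
[ 0.45252476 -0.3100289   0.24136424] [-0.16265945  0.66503886 -1.07896371]
```

View pics/t2.png

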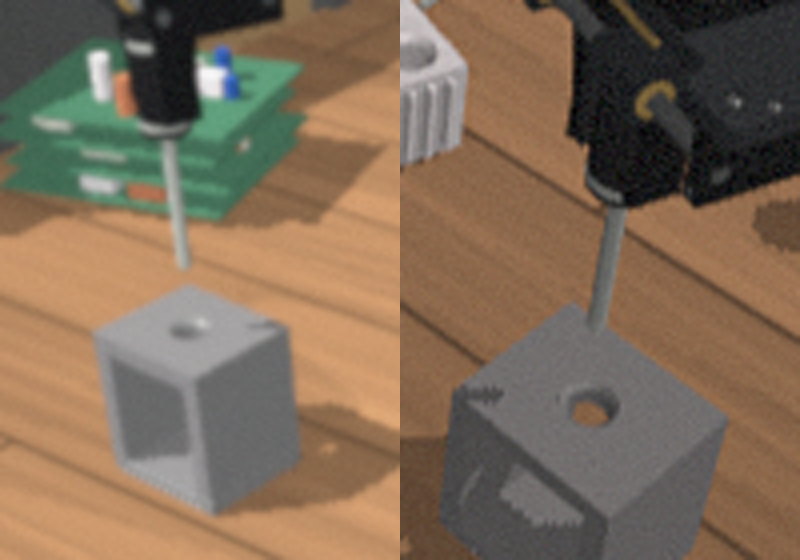

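The rod tip is at scene (201,126.8) and side (369.3,272.5). The stand hole is at scene (202.5,142) and side (368.5,292).

Run:
```python
from bench import r
from h import *
S=r.camera('scene');D=r.camera('side');s=r.read_state()
p=tri(S,(201,126.75),D,(369.25,272.5));q=tri(S,(202.5,142),D,(368.5,292))
print(p,q,shift(s,q[0]-p[0]))
```

```text
(array([ 0.45543247, -0.31113683,  0.14268341]), np.float64(0.0016408905995299618)) (array([ 0.45250115, -0.31751199,  0.09815509]), np.float64(0.003244722732591506)) [ 0.35437872 -7.01445275 44.5272786 ]
```

```bash
python3 -m crank '[[[0,-5,0,0,-1],[0,-5,20,0,-1],[0,-5,40,0,-1],[0,-5,60,0,-1],[0,-5,90,0,-1],[0,-5,115,0,-1],[0,-5,125,0,-1],[0,-5,128,0,-1],[0,-5,129,0,-1],[0,-5,129,0,-1]]]'
python3 - <<'E'
from bench import r
s=r.read_state();print(s['ee_pos'],s['ft_force'])
E
```

```text
time: 9.5
ee_pos: [0.4504, -0.3162, 0.1136]
eef_rot: [0.189, 0.982, -0.0, 0.001]
ft_force: [0.2, 0.3, -1.2]
width: 0.0299
grip_force: 30.0
[ 0.45044736 -0.31618768  0.11355386] [ 0.1918935   0.28652334 -1.18624172]
```

```bash
python3 -m crank '[[[0,0,1,0,-1],[0,0,2,0,-1],[0,0,2,0,-1]]]'
```

```text
time: 9.8
ee_pos: [0.4504, -0.316, 0.1117]
eef_rot: [0.189, 0.982, 0.0, 0.001]
ft_force: [-1.1, 1.1, 7.0]
width: 0.0297
grip_force: 30.0
```

```bash
python3 -m crank '[[[0,0,0,0,0.5],[0,0,0,0,0.5],[0,0,0,0,0.5],[0,0,0,0,0.5],[0,0,-30,0,0.5],[0,0,-80,0,0.5],[0,0,-130,0,0.5],[12,48,-130,0,0.5],[24,96,-130,0,0.5],[36,144,-130,0,0.5],[48,192,-130,0,0.5],[60,240,-130,0,0.5],[72,288,-130,0,0.5],[84,336,-130,0,0.5],[96,384,-130,0,0.5],[108,432,-130,0,0.5],[120,480,-130,0,0.5],[132,528,-130,0,0.5],[141,576,-130,0,0.5],[144,592,-110,0,0.5]]]'
python3 - <<'E'
from bench import r
from h import *
import time
s=r.read_state();print(s['joint_positions'].round(2),s['width'],s['ee_pos'])
S=r.camera('scene');W=r.camera('wrist');s=r.read_state();print(shift(s,np.array([.5372,.287,.074])-s['ee_pos']),proj(W,[.5372,.287,.103]),proj(W,[.449,.2927,.078]))
cv2.imwrite('pics/w2.png',np.hstack([W['image'],cv2.resize(S['image'][80:220,150:230],(240,420))])[:,:,::-1])
E
```

```text
time: 11.8
ee_pos: [0.5361, 0.294, 0.2217]
eef_rot: [0.186, 0.983, 0.002, 0.001]
ft_force: [0.6, -0.2, 0.2]
width: 0.0649
grip_force: 0.0
[-0.83  0.3   0.32  1.52 -0.1   1.33  0.69] 0.06491154513091575 [0.53608658 0.29398299 0.22169307]
[ -4.21842818  -1.40554231 143.196482  ] [270.04943447 211.65224835] [236.81496848 102.70100493]
```

View pics/w2.png

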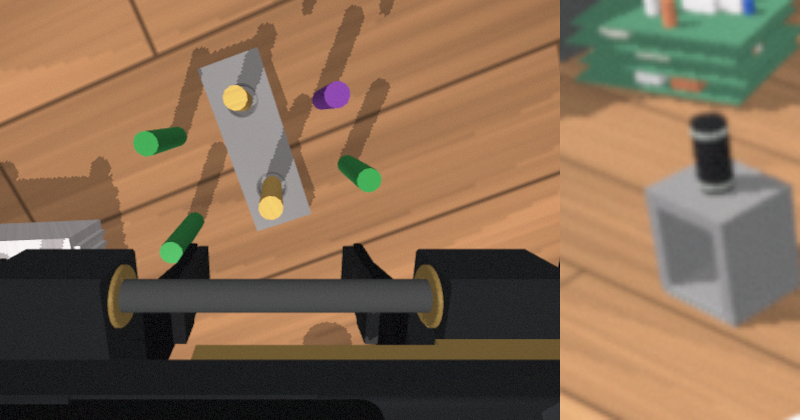

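The wrist view shows the long post top at (271,208), against a predicted (270,212), with the short one at (236,98). Greens are at (146,143), (172,252) and (368,180), purple at (336,95), all clear of the fingers. The rod is upright on its stand again.

Run:
```python
from bench import r
from h import *
s=r.read_state();W=r.camera('wrist');S=r.camera('scene')
m=cv2.inRange(cv2.cvtColor(W['image'],cv2.COLOR_RGB2HSV),(15,90,200),(35,255,255));m[245:]=0
k,l,st,ce=cv2.connectedComponentsWithStats(m)
for i in range(1,k):
    if st[i,4]>150: print(st[i],ce[i],plane(W,*ce[i],.103),plane(W,*ce[i],.078))
print(s['ee_pos'],shift(s,np.array([.5372,.287,.074])-s['ee_pos']))
```

```text
[227  84  24  25 484] [238.51239669  96.03099174] [0.44647767 0.29453654 0.103     ] [0.44449877 0.2925948  0.078     ]
[263 194  24  24 457] [274.44857768 205.91466083] [0.53406869 0.28848612 0.103     ] [0.54004131 0.28599512 0.078     ]
[0.53436778 0.29017256 0.21720236] [ -4.21842818  -1.40554231 143.196482  ]
```

```bash
python3 -m crank '[[[0,0,40,0,0.2],[0,0,85,0,0.2],[0,0,100,0,0.2],[0,0,100,0,0.2],[0,0,100,0,0.2]]]'
python3 - <<'E'
from bench import r
from h import *
W=r.camera('wrist');s=r.read_state();D=r.camera('side')
print(s['ee_pos'],s['width'],shift(s,np.array([.5357,.2877,.074])-s['ee_pos']))
cv2.imwrite('pics/w3.png',np.hstack([W['image'][100:400,100:460],cv2.resize(D['image'][70:220,120:300],(360,300))])[:,:,::-1])
E
```

```text
time: 12.5
ee_pos: [0.5374, 0.2871, 0.1229]
eef_rot: [0.19, 0.982, 0.001, 0.001]
ft_force: [-0.2, -0.4, 0.6]
width: 0.0525
grip_force: 0.0
[0.53762119 0.2875199  0.12326831] 0.05222138879148215 [ 1.95035188 -0.69470028 49.26259277]
```

View pics/w3.png

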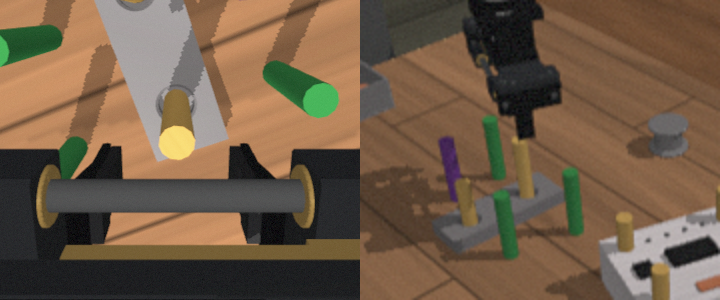

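The long post top sits at wrist pixel (277,242), centred between the fingers (midline ≈277). The side view shows the fingers right over the long brass post, so I descend and grip.

```bash
python3 -m crank '[[[1,0,20,0,0.2],[1,0,40,0,0.2],[1,0,49,0,0.2],[1,0,49,0,0.2],[1,0,49,0,-1],[1,0,49,0,-1],[1,0,49,0,-1],[1,0,49,0,-1],[1,0,49,0,-1],[1,0,49,0,-1],[1,0,49,0,-1]]]' 40
```

```text
time: 13.7
ee_pos: [0.5354, 0.288, 0.0718]
eef_rot: [0.189, 0.982, 0.0, 0.0]
ft_force: [0.6, 1.6, 1.8]
width: 0.0191
grip_force: 40.0
```

```bash
python3 -m crank '[[[0,0,-45,0,-1],[0,0,-90,0,-1],[0,0,-130,0,-1],[-25,-38,-130,0,-1],[-50,-76,-130,0,-1],[-75,-114,-130,0,-1],[-100,-152,-130,0,-1],[-125,-190,-130,0,-1],[-150,-228,-130,0,-1],[-175,-266,-130,0,-1],[-200,-304,-130,0,-1],[-202,-306,-110,0,-1],[-202,-306,-77,0,-1],[-202,-306,-77,0,-1],[-202,-306,-77,0,-1],[-202,-306,-77,0,-1]]]'
python3 - <<'E'
from bench import r
from h import *
s=r.read_state();print(s['ee_pos'],s['ft_force'],s['width'])
S=r.camera('scene');D=r.camera('side')
a=lambda c,x,y,w,h:cv2.resize(c['image'][y:y+h,x:x+w,::-1],None,fx=5,fy=5,interpolation=cv2.INTER_CUBIC)
cv2.imwrite('pics/t3.png',np.hstack([a(S,200,165,75,80),a(D,285,145,75,80)]))
E
```

```text
time: 15.3
ee_pos: [0.6098, -0.0712, 0.1501]
eef_rot: [0.189, 0.982, 0.0, 0.001]
ft_force: [0.1, -0.1, -1.4]
width: 0.0189
grip_force: 40.0
[ 0.60977061 -0.07123211  0.15011824] [ 0.12891424 -0.09623259 -1.4472849 ] 0.01891368863958776
```

View pics/t3.png

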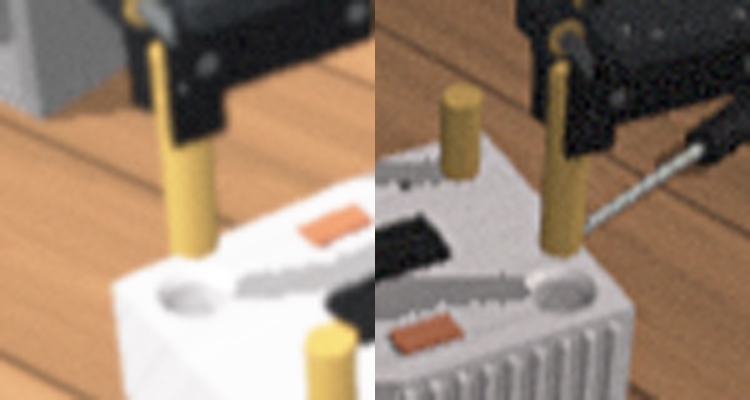

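The views show the post upright above the mouth. The foot centre is at scene ≈(238.6,214.6) and side ≈(322.4,194.2); the mouth is at scene (239,223.2) and side (322.5,202.9).

Run:
```python
from bench import r
from h import *
S=r.camera('scene');D=r.camera('side');s=r.read_state()
p=tri(S,(238.6,214.6),D,(322.4,194.2));q=tri(S,(239,223.2),D,(322.5,202.9))
print(p,q,shift(s,q[0]-p[0]),s['ee_pos'])
```

```text
(array([ 0.61109586, -0.06966659,  0.08526789]), np.float64(0.0013382137278817059)) (array([ 0.61031659, -0.0719229 ,  0.06120136]), np.float64(0.002071099040787274)) [-0.07981343 -2.40416437 24.06469362] [ 0.60957746 -0.07128227  0.14965281]
```

```bash
python3 -m crank '[[[0,-2,8,0,-1],[0,-2,16,0,-1],[0,-2,22,0,-1],[0,-2,26,0,-1],[0,-2,30,0,-1],[0,-2,30,0,-1]]]'
```

```text
time: 16.1
ee_pos: [0.608, -0.0732, 0.1179]
eef_rot: [0.189, 0.982, -0.0, -0.0]
ft_force: [0.5, 0.7, -2.7]
width: 0.0189
grip_force: 40.0
```

```bash
python3 -m crank '[[[0,0,6,0,-1],[0,0,12,0,-1],[0,0,18,0,-1],[0,0,24,0,-1],[0,0,30,0,-1],[0,0,34,0,-1],[0,0,38,0,-1],[0,0,38,0,-1]]]'
```

```text
time: 16.9
ee_pos: [0.608, -0.0732, 0.0799]
eef_rot: [0.189, 0.982, -0.0, -0.0]
ft_force: [0.1, -0.6, -2.2]
width: 0.0189
grip_force: 40.0
```

Foot at about 0.016 with no contact; 4 mm remain.

```bash
python3 -m crank '[[[0,0,2,0,-1],[0,0,3,0,-1],[0,0,4,0,-1],[0,0,5,0,-1],[0,0,5,0,-1]]]'
```

```text
time: 17.4
ee_pos: [0.6085, -0.0733, 0.0758]
eef_rot: [0.189, 0.982, 0.0, 0.0]
ft_force: [-1.2, 1.2, 0.8]
width: 0.019
grip_force: 40.0
```

```bash
python3 -m crank '[[[0,0,1,0,-1],[0,0,1,0,-1],[0,0,1,0,-1]]]'; python3 -m crank '[[[0,0,0,0,0],[0,0,0,0,0],[0,0,0,0,0],[0,0,0,0,0],[0,0,-30,0,0],[0,0,-70,0,0],[0,0,-120,0,0],[60,-50,-160,0,0],[90,-90,-170,0,0],[90,-130,-170,0,0],[90,-130,-170,0,0],[90,-130,-170,0,0]]]'
python3 - <<'E'
from bench import r
from h import *
S=r.camera('scene');D=r.camera('side')
for n,c in (('scene',S),('side',D)):
    m=cv2.inRange(cv2.cvtColor(c['image'],cv2.COLOR_RGB2HSV),(17,130,120),(30,255,255))
    k,l,st,ce=cv2.connectedComponentsWithStats(m)
    print(n,[(st[i].tolist(),ce[i].round(1).tolist()) for i in range(1,k) if st[i,4]>50])
    for P in ([.610,-.0715,.107],[.610,-.0715,.062],[.449,.2927,.078]): print(proj(c,P).round(1))
s=r.read_state();print(s['time'],s['width'],s['ee_pos'])
E
```

```text
time: 17.7
ee_pos: [0.6091, -0.0734, 0.0758]
eef_rot: [0.189, 0.982, 0.0, 0.001]
ft_force: [-1.2, 1.2, 7.5]
width: 0.0191
grip_force: 40.0
time: 18.9
ee_pos: [0.4749, -0.1635, 0.2455]
eef_rot: [0.192, 0.981, 0.001, 0.001]
ft_force: [0.8, 0.2, -0.1]
width: 0.0438
grip_force: 0.0
scene [([286, 185, 9, 17, 121], [289.9, 192.4]), ([233, 206, 10, 21, 148], [238.4, 216.1]), ([316, 208, 9, 18, 115], [319.9, 216.7]), ([262, 234, 8, 18, 119], [266.0, 242.9]), ([432, 241, 17, 28, 228], [439.2, 254.9])]
[237.1 205.4]
[238.7 222.9]
[442.  242.1]
side [([168, 159, 11, 24, 160], [172.8, 170.3]), ([298, 162, 7, 19, 61], [301.0, 171.3]), ([248, 176, 9, 19, 117], [252.3, 184.5]), ([319, 191, 8, 16, 92], [322.5, 198.8]), ([266, 202, 8, 20, 117], [270.1, 210.8])]
[322.9 187.2]
[321.8 202.6]
[172.4 160.7]
19.0 0.043422561381090394 [ 0.47677675 -0.16013824  0.24452385]
```

```bash
python3 -m crank '[[[0,0,-50,0,0],[-10,40,-100,0,0],[-10,90,-100,0,0],[-10,140,-100,0,0],[-10,190,-100,0,0],[-10,230,-100,0,0],[-10,230,-100,0,0],[-10,230,-100,0,0]]]'
python3 - <<'E'
from bench import r
from h import *
for n in ('scene','side'):
    c=r.camera(n);m=cv2.inRange(cv2.cvtColor(c['image'],cv2.COLOR_RGB2HSV),(15,110,80),(32,255,255))
    k,l,st,ce=cv2.connectedComponentsWithStats(m)
    print(n,[st[i].tolist() for i in range(1,k) if 50<st[i,4]<1000])
    for P in ([.610,-.0715,.107],[.488,-.0283,.107],[.5202,.0655,.107],[.6419,.0231,.107]): print(proj(c,P).round(1))
    g=c['image'][112:150,190:212] if n=='scene' else c['image'][258:300,358:382]
    print('handle dark px',(g.max(2)<60).sum())
E
```

```text
time: 19.8
ee_pos: [0.5716, 0.0523, 0.3428]
eef_rot: [0.187, 0.982, -0.001, -0.001]
ft_force: [0.2, -1.9, -0.1]
width: 0.0435
grip_force: 0.0
scene [[269, 30, 36, 18, 182], [285, 177, 28, 25, 253], [104, 198, 27, 15, 75], [232, 201, 13, 27, 253], [315, 203, 12, 23, 205], [137, 208, 48, 26, 148], [262, 229, 10, 24, 191], [431, 237, 19, 32, 343], [0, 398, 25, 22, 157]]
[237.1 205.4]
[290.1 183.7]
[319.9 206.8]
[265.5 231.9]
handle dark px 172
side [[168, 158, 11, 25, 185], [298, 161, 9, 20, 156], [248, 176, 9, 20, 156], [318, 185, 9, 22, 172], [265, 202, 10, 20, 155]]
[322.9 187.2]
[269.8 203.3]
[252.1 178.1]
[302.1 163.8]
handle dark px 471
```

```bash
python3 -c "
from bench import r
print(r.close_job())"
```

```text
the job is handed in; nothing more can be done
None
```

The socket measured 50 mm deep, so the long post now stands fully home and level with the three fixed posts; the rod is back upright in its stand, the short post is still in the rack, and the job was handed in at about 20 s.

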